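# Rattle-test the turntable bearing housings

## Robot

A 6-joint arm with a two-finger parallel gripper is mounted at the origin on the work surface. World frame = base frame: x ahead of the robot, y to its left, z up, the work surface at z = 0. Lengths are in m, angles in rad, forces in N, time in s.
With the tool pointing down it reaches from about 0.3 to 0.775 m from the base axis. Payload 14.6 kg.
Tool frame: the origin (TCP) lies on the mounting face of the last link; the fingertips stand 199 mm ahead of it and the grasp point (between the pads) lies 180 mm ahead of it; z points along the fingers, y is the direction in which the jaws open and shut (so a half turn about z gives the same grasp; the last joint's range is limited). The gripper opens to 94 mm and grips with 3 to 60 N. Pads are 16 mm wide; open, the fingers measure 119 mm over their backs; the gripper's body (75 mm by 177 mm) begins 78 mm behind the grasp point.
Start: joints at [1.131, 0.3, 1.521, -0, 1.321, -0.067], TCP at [0.2, 0.512, 0.405] pointing down, gripper open.
Joint ranges: [-3.03, 3.03], [-0.79, 2.21], [0.23, 2.52], [-1.04, 4.18], [0, 3.07], [-2.55, 2.55]. Speed limits (rad/s): [2.22, 2.22, 2.57, 3.14, 3.14, 3.14].

## Interface

Orientations are given as [roll, pitch, yaw] about the fixed x, y, z axes, in that order (R = Rz(yaw) Ry(pitch) Rx(roll)).
In Python, from station import sensors, vision, job gives the robot as it stands. The module is installed in compiled form; this text tells all that it offers.
- The arm moves only by the tool arm_command, never from a script. Its argument "plan" is one flat list of numbers, 5 for each row, row after row: the closure, from -1 (fully open) to 1 (shut), so that 0 is half open, then the shift along the world's x, y, z scaled (see below), then the turn about the world's z scaled (see below). A call has 1 to 20 rows; each row is the pose to reach, as a shift and turn from the pose commanded when the call began; what a row does not reach only later rows make up. The controller multiplies each number of a shift by 400 mm and each number of a turn by 120 degrees. A row lasts 1/10 s, in which the tool goes at most 50 mm and 8.59 degrees, less where a joint would pass 70% of its speed; a pose out of reach is approached as far as the arm can. A call with a number of a shift or a turn outside -1 to 1 is refused whole. A call with a gripper value outside its range is refused whole. The fingers move at their own pace and stop on an object; "newtons" is the grip in N (left out, the last holds). Time passes only in rows, so rows that repeat a pose let the fingers close. It gives the time, the measured TCP pose, the force and the opening at its end, in the units of the state.
- sensors.get_obs(): the state, without advancing time (a new reading comes with each control period).
- vision.camera(name): name is "scene" or "top"; returns the picture (420x560x3 uint8, blue, green, red); there is no depth.
- vision.camera_params(name): a dict with "intrinsics" (3x3 intrinsics, pixels), "rvec" (rotation vector, rad) and "tvec" (3), from world to camera coordinates, as OpenCV has them. Camera axes: x right, y down, z forward; pixel columns grow to the right and rows downward; lengths in m; the calibration is good to about 2 mm. A picture is of the moment at which its call begins. camera_params takes no time and is no camera call.
- job.hand_in(): hands the job in, once; it reports no verdict.
Trained networks look in the newest picture that a camera, given by its name, has taken for a name from the list of things; names that differ only in an ending like _2 or _b are one class to them, and where a whole thing is asked for, a point or a joint stands for the part that bears it (a point fixed in the world has none). Each returns a list of dicts, best first, with "confidence" (0 to 1); they miss things now and then, are a little off and sometimes report something else, mostly with a low value. They report only what shows in the picture. A call takes as long as a camera call. They do not tell look-alikes from the thing itself.
- vision.search_frame(name, camera): "at" ([row, column] in pixels, amid what is visible of it).
- vision.silhouettes(name, camera): "mask" (420x560 bool, what is visible of it) and "at" ([row, column] in pixels, amid what is visible of it).
- vision.pinpoint(name, camera): "at" ([row, column] in pixels: a listed point, or the origin of a listed thing).
The state is a dict: "time_s": time; "qpos": joint angles; "joint_vel": joint speeds; "tau": joint torques, N m; "ee_pos": TCP position; "eef_rot": TCP orientation; "force": force on the tool from outside, world axes, zero at the start; "moment": the same for the moment, N m; "grip_width": finger opening in m.
Only numpy, scipy, OpenCV 4.12 (cv2) and the standard library are available. Lean on these libraries where they do the work, as an engineer would, in place of code of your own. Each camera call takes 0.05 s, during which the arm holds its last target.

## Task

Shake each of the four closed bearing housings to find out which have a loose ball rattling inside (one or two of them do). Stand every rattling housing upright in the wooden repair tray and every silent one upright on the plywood board, and lay the hexagon-headed bolt from the spares bin flat on the floor of the repair tray for the repair; leave the other parts in the bin and the rest of the bench alone.

Things in the scene. Friction and masses are not known exactly. Their poses are not given: they have to be found in the camera images.
- housing1: closed aluminium housing 96 (x) x 60 (y) x 50 mm, 220 to 700 g; square steel stub 24 x 24 mm in mid-lid, 50 to 90 mm above the underside, parallel to the sides. Origin: centre of the underside, z up. Any one or two of the four hold a loose 190 g, 36 mm steel ball with 52 mm play along x, 16 along y: moved sharply along x and stopped, it rolls and knocks, felt in wrist moment
- housing2: closed aluminium housing 96 (x) x 60 (y) x 50 mm, 220 to 700 g; square steel stub 24 x 24 mm in mid-lid, 50 to 90 mm above the underside, parallel to the sides. Origin: centre of the underside, z up. Any one or two of the four hold a loose 190 g, 36 mm steel ball with 52 mm play along x, 16 along y: moved sharply along x and stopped, it rolls and knocks, felt in wrist moment
- housing3: closed aluminium housing 96 (x) x 60 (y) x 50 mm, 220 to 700 g; square steel stub 24 x 24 mm in mid-lid, 50 to 90 mm above the underside, parallel to the sides. Origin: centre of the underside, z up. Any one or two of the four hold a loose 190 g, 36 mm steel ball with 52 mm play along x, 16 along y: moved sharply along x and stopped, it rolls and knocks, felt in wrist moment
- housing4: closed aluminium housing 96 (x) x 60 (y) x 50 mm, 220 to 700 g; square steel stub 24 x 24 mm in mid-lid, 50 to 90 mm above the underside, parallel to the sides. Origin: centre of the underside, z up. Any one or two of the four hold a loose 190 g, 36 mm steel ball with 52 mm play along x, 16 along y: moved sharply along x and stopped, it rolls and knocks, felt in wrist moment
- tray: repair tray: open shallow tray of pale wood, empty at the start, fixed to the bench, 220 x 220 x 26 mm outside, walls and floor 5 mm thick (inner floor 5 mm above its origin). Origin: centre of the underside; x and y along its sides, z up
- board: plywood board, flat square slab 220 x 220 x 18 mm, fixed to the bench. Origin: centre of the underside (its top is 18 mm above); x and y along its sides
- bin: spares bin: grey plastic open box 220 x 220 x 50 mm outside, walls and floor 5 mm, fixed to the bench, with four loose steel parts lying in it. Tray, board and bin trade places. Origin: centre of the underside; x and y along its sides
- bolt: the hexagon-headed bolt, lying in the bin: steel, 70 mm long, plain round shank 14 mm in diameter and 58 mm long, head 22 mm across flats and 12 mm thick; 100 g. The only part in the bin with a shank and a head. Origin: on its axis at mid-length (35 mm from either end); x along the shank from the head (-x) to the tip (+x). It rests on the head and the tip, about 4 degrees off level
- pin: plain round steel pin without a head in the bin, 60 mm long, 14 mm in diameter, lying along its x; origin at its centre. Stays in the bin
- wedge: dark steel bar in the bin, 50 x 16 x 16 mm, lying along its x; origin at the centre of its underside. Stays in the bin
- nut: solid-looking hexagon nut in the bin, 30 mm across flats, 16 mm high; origin at the centre of its underside. Stays in the bin
- stone: small stepped offcut of grey stone, 70 x 60 x 55 mm, loose; origin at the centre of its underside. Bystander: leave it alone.
- jar: small closed jar, 56 mm in diameter, 75 mm high, loose; origin at the centre of its underside. Bystander: leave it alone.
- mallet: round carver's mallet lying on the bench, 190 mm long along its x, head 60 mm in diameter at +x; origin below its middle. Bystander: leave it alone.
- chisel: carving tool with a handle, 200 mm long, lying along its x; origin below its middle. Bystander: leave it alone.
- brush: flat brush, 190 mm long, lying along its x; origin below its middle. Bystander: leave it alone.
Mind the look-alikes: they are no part of the job. What is shaped like the nut but orange is not meant.

How it is judged:
At the end, for the whole second after the job is handed in: Rattling housings stand upright (within 7 degrees) on the tray's floor, silent ones upright on the board, centre at least 20 mm in from its edges; the bolt lies on the tray's floor (middle below 30 mm); pin, wedge and nut are in the bin; all at rest (((x of housing1 in the frame of tray between -0.08 and 0.08 m and y of housing1 in the frame of tray between -0.08 and 0.08 m and z of housing1 in the frame of tray between -0.005 and 0.012 m) or (x of housing1 in the frame of board between -0.09 and 0.09 m and y of housing1 in the frame of board between -0.09 and 0.09 m and z of housing1 in the frame of board between 0.012 and 0.025 m)) and angle between each of housing1, housing2, housing3, housing4's own z axis and vertical below 0.12 rad and linear speed of each of housing1, housing2, housing3, housing4, bolt below 0.03 m/s and x of ball1_c0 in the frame of tray between -0.115 and 0.115 m and y of ball1_c0 in the frame of tray between -0.115 and 0.115 m and ((x of housing1 in the frame of board between -0.09 and 0.09 m and y of housing1 in the frame of board between -0.09 and 0.09 m and z of housing1 in the frame of board between 0.012 and 0.025 m) or (x of ball1_c0 in the frame of tray between -0.115 and 0.115 m and y of ball1_c0 in the frame of tray between -0.115 and 0.115 m)) and ((x of housing2 in the frame of tray between -0.08 and 0.08 m and y of housing2 in the frame of tray between -0.08 and 0.08 m and z of housing2 in the frame of tray between -0.005 and 0.012 m) or (x of housing2 in the frame of board between -0.09 and 0.09 m and y of housing2 in the frame of board between -0.09 and 0.09 m and z of housing2 in the frame of board between 0.012 and 0.025 m)) and x of ball2_c0 in the frame of tray between -0.115 and 0.115 m and y of ball2_c0 in the frame of tray between -0.115 and 0.115 m and ((x of housing2 in the frame of board between -0.09 and 0.09 m and y of housing2 in the frame of board between -0.09 and 0.09 m and z of housing2 in the frame of board between 0.012 and 0.025 m) or (x of ball2_c0 in the frame of tray between -0.115 and 0.115 m and y of ball2_c0 in the frame of tray between -0.115 and 0.115 m)) and ((x of housing3 in the frame of tray between -0.08 and 0.08 m and y of housing3 in the frame of tray between -0.08 and 0.08 m and z of housing3 in the frame of tray between -0.005 and 0.012 m) or (x of housing3 in the frame of board between -0.09 and 0.09 m and y of housing3 in the frame of board between -0.09 and 0.09 m and z of housing3 in the frame of board between 0.012 and 0.025 m)) and x of ball3_c0 in the frame of tray between -0.115 and 0.115 m and y of ball3_c0 in the frame of tray between -0.115 and 0.115 m and ((x of housing3 in the frame of board between -0.09 and 0.09 m and y of housing3 in the frame of board between -0.09 and 0.09 m and z of housing3 in the frame of board between 0.012 and 0.025 m) or (x of ball3_c0 in the frame of tray between -0.115 and 0.115 m and y of ball3_c0 in the frame of tray between -0.115 and 0.115 m)) and ((x of housing4 in the frame of tray between -0.08 and 0.08 m and y of housing4 in the frame of tray between -0.08 and 0.08 m and z of housing4 in the frame of tray between -0.005 and 0.012 m) or (x of housing4 in the frame of board between -0.09 and 0.09 m and y of housing4 in the frame of board between -0.09 and 0.09 m and z of housing4 in the frame of board between 0.012 and 0.025 m)) and x of ball4_c0 in the frame of tray between -0.115 and 0.115 m and y of ball4_c0 in the frame of tray between -0.115 and 0.115 m and ((x of housing4 in the frame of board between -0.09 and 0.09 m and y of housing4 in the frame of board between -0.09 and 0.09 m and z of housing4 in the frame of board between 0.012 and 0.025 m) or (x of ball4_c0 in the frame of tray between -0.115 and 0.115 m and y of ball4_c0 in the frame of tray between -0.115 and 0.115 m)) and x of bolt in the frame of tray between -0.1 and 0.1 m and y of bolt in the frame of tray between -0.1 and 0.1 m and z of bolt in the frame of tray between 0 and 0.03 m and x of pin in the frame of bin between -0.11 and 0.11 m and y of pin in the frame of bin between -0.11 and 0.11 m and z of pin in the frame of bin between -0.01 and 0.05 m and x of wedge in the frame of bin between -0.11 and 0.11 m and y of wedge in the frame of bin between -0.11 and 0.11 m and z of wedge in the frame of bin between -0.01 and 0.05 m and x of nut in the frame of bin between -0.11 and 0.11 m and y of nut in the frame of bin between -0.11 and 0.11 m and z of nut in the frame of bin between -0.01 and 0.05 m); the robot touches nothing.
It fails at once if the stone is knocked more than 4 cm away (distance of stone from where it was at the start of the episode above 0.04 m).
It fails at once if the jar is knocked more than 4 cm away (distance of jar from where it was at the start of the episode above 0.04 m).
It fails at once if the mallet is knocked more than 4 cm away (distance of mallet from where it was at the start of the episode above 0.04 m).
It fails at once if the chisel is knocked more than 4 cm away (distance of chisel from where it was at the start of the episode above 0.04 m).
It fails at once if the brush is knocked more than 4 cm away (distance of brush from where it was at the start of the episode above 0.04 m).
Of ball1, ball2, ball3, ball4 only 1 to 2 are there at a start; the rules pass over those that are not, and their reading is None.
At some moment in a run one of housing1, housing2, housing3, housing4 may be knocked a few centimetres aside while the robot is not near it.
It also fails if it takes over 208 s, if anything falls off the work surface, if the arm or the gripper's body presses on something with over 40 N, if the wrist force passes 120 N, or if a joint passes its speed limit or range.

## Working session

There is one attempt and no reset: what is moved stays moved. The work goes in short steps, Python scripts to look and compute and a tool call to move; the robot and the scene stay as the last step left them, time stands still between calls to the robot, and variables do not carry over. Pictures are saved under pics/ and viewed, and the job is handed in when it is done.

Besides the shell and the picture viewer there is one more tool, called after "Emit:" by a JSON object that holds its "api" and its "payload", one argument or row to a line. arm_command: Moves the arm, as the interface text tells. Its arguments: {"type":"object","properties":{"plan":{"type":"array"},"newtons":{"type":"number"}},"required":["plan"]}

```bash
mkdir -p pics; python3 - <<'E'
from station import sensors, vision
import cv2
o=sensors.get_obs()
for k,v in o.items(): print(k,v)
for c in ("scene","top"):
    cv2.imwrite(f"pics/{c}0.png",vision.camera(c)); print(c,vision.camera_params(c))
E
```

```text
time_s 0.0
qpos [ 1.13142816e+00  3.00482853e-01  1.52159406e+00  1.53538753e-05
  1.32069734e+00 -6.66094662e-02]
joint_vel [-5.28848342e-04 -1.44976962e-03 -1.38734163e-03 -3.72876999e-04
  2.35466785e-04 -5.07362530e-05]
tau [ 1.69344908e-04 -5.31822038e+01 -3.52738917e+01  7.08097452e-02
  2.45916046e-02 -9.64189940e-05]
ee_pos [0.20029478 0.51219674 0.40407426]
eef_rot [-3.14041467e+00 -9.34859388e-05  2.76883009e+00]
force [ 0.33932906 -0.06742286 -0.3472044 ]
moment [ 0.03240618 -0.01933329  0.01125285]
grip_width 0.09383269977035125
scene {'intrinsics': array([[412.16332715,   0.        , 283.04992554],
       [  0.        , 412.16332715, 207.95995958],
       [  0.        ,   0.        ,   1.        ]]), 'rvec': array([ 2.27289588,  1.05643306, -0.34681155]), 'tvec': array([-0.26832572, -0.31503906,  1.42119804])}
top {'intrinsics': array([[381.19430287,   0.        , 281.26180321],
       [  0.        , 381.19430287, 213.44682204],
       [  0.        ,   0.        ,   1.        ]]), 'rvec': array([ 2.12683318, -2.18489327,  0.14918591]), 'tvec': array([-0.05338431,  0.48820671,  1.05794191])}
```

View pics/top0.png

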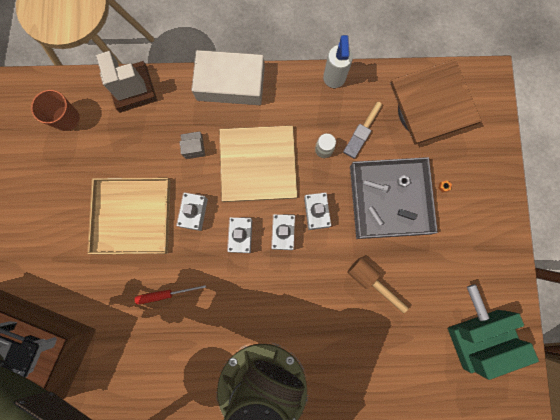

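View pics/scene0.png

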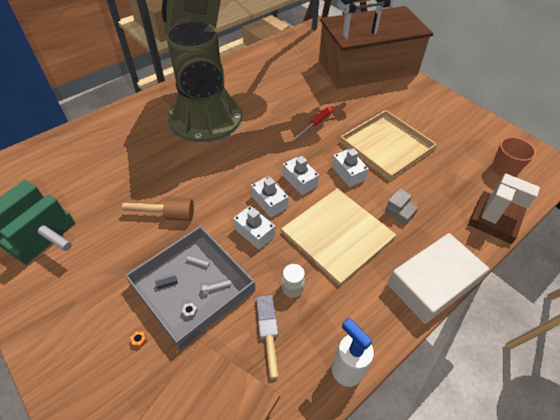

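```bash
cat > h.py <<'E'
from station import sensors, vision
import cv2, numpy as np
from scipy.optimize import minimize
P={c:vision.camera_params(c) for c in("scene","top")}
def proj(c,X):
    p=P[c]; return cv2.projectPoints(np.asarray(X,float).reshape(-1,3),p["rvec"],p["tvec"],p["intrinsics"],None)[0].reshape(-1,2)
def back(c,rc,z):
    p=P[c];R=cv2.Rodrigues(p["rvec"])[0];d=R.T@np.linalg.inv(p["intrinsics"])@np.array([rc[1],rc[0],1.]);o=-R.T@p["tvec"].reshape(3)
    return o+d*(z-o[2])/d[2]
def box(sx,sy,z0,z1):
    return np.array([[a*sx/2,b*sy/2,z] for a in(-1,1) for b in(-1,1) for z in(z0,z1)])
HOUS=[box(.096,.06,0,.05),box(.024,.024,.05,.09)]
def place(B,q,z=0):
    c,s=np.cos(q[2]),np.sin(q[2]);R=np.array([[c,-s,0],[s,c,0],[0,0,1]])
    return B@R.T+[q[0],q[1],z]
def render(c,parts,q,z=0,S=4):
    m=np.zeros((420*S,560*S),np.uint8)
    for B in parts:
        h=cv2.convexHull(proj(c,place(B,q,z)).astype(np.float32)).reshape(-1,2)
        cv2.fillConvexPoly(m,np.round(h*S+S/2-.5).astype(np.int32),1)
    return m
def fit(masks,parts,q0,z=0,S=4):
    big={c:cv2.resize(m.astype(np.uint8),None,fx=S,fy=S,interpolation=cv2.INTER_NEAREST) for c,m in masks.items()}
    def cost(u):
        q=[u[0],u[1],u[2]*10]
        t=0
        for c,m in big.items():
            r=render(c,parts,q,z,S); t+=1-(r&m).sum()/max(1,(r|m).sum())
        return t/len(big)
    best=None
    for dy in (0,np.pi/2,.5,-.5):
        u0=np.array([q0[0],q0[1],(q0[2]+dy)/10])
        r=minimize(cost,u0,method="Nelder-Mead",options=dict(initial_simplex=[u0,u0+[.012,0,0],u0+[0,.012,0],u0+[0,0,.02]],xatol=1e-4,fatol=1e-4,maxiter=150))
        if best is None or r.fun<best.fun: best=r
    return np.array([best.x[0],best.x[1],best.x[2]*10]),1-best.fun
E
cat > m1.py <<'E'
from h import *
T=vision.camera("top").copy();vision.camera("scene")
for n in ["housing1","tray","board","bin","bolt","pin","wedge","nut","stone","jar","mallet","chisel","brush"]:
    for c in("top","scene"):
        D=vision.silhouettes(n,c)
        print(n,c,[(np.round(d["at"]).tolist(),round(d["confidence"],2),int(d["mask"].sum())) for d in D])
        np.savez(f"m_{n}_{c}.npz",masks=np.array([d["mask"] for d in D]),conf=[d["confidence"] for d in D])
E
python3 m1.py
```

```text
housing1 top [([212.0, 194.0], 0.96, 860), ([229.0, 283.0], 0.83, 760), ([210.0, 320.0], 0.66, 795), ([234.0, 238.0], 0.6, 716)]
housing1 scene [([168.0, 352.0], 0.78, 865), ([224.0, 254.0], 0.69, 1085), ([177.0, 300.0], 0.68, 913), ([282.0, 190.0], 0.59, 8230), ([194.0, 272.0], 0.58, 1015)]
tray top [([213.0, 129.0], 0.85, 5980)]
tray scene [([141.0, 392.0], 0.66, 3626)]
board top [([165.0, 258.0], 0.87, 5465), ([181.0, 403.0], 0.3, 69)]
board scene [([235.0, 340.0], 0.75, 5752), ([310.0, 189.0], 0.59, 159)]
bin top [([198.0, 394.0], 0.93, 5677)]
bin scene [([282.0, 190.0], 0.73, 7924)]
bolt top [([188.0, 378.0], 0.64, 149)]
bolt scene [([286.0, 214.0], 0.53, 182)]
pin top [([215.0, 376.0], 0.64, 95)]
pin scene [([263.0, 196.0], 0.59, 107)]
wedge top []
wedge scene [([284.0, 166.0], 0.44, 163), ([312.0, 191.0], 0.39, 183)]
nut top [([179.0, 406.0], 0.68, 137), ([190.0, 444.0], 0.68, 113), ([201.0, 393.0], 0.37, 5913)]
nut scene [([311.0, 190.0], 0.61, 141), ([335.0, 139.0], 0.5, 217), ([235.0, 339.0], 0.43, 5889)]
stone top []
stone scene [([207.0, 401.0], 0.94, 691)]
jar top [([145.0, 324.0], 0.77, 363), ([182.0, 404.0], 0.4, 103)]
jar scene [([279.0, 292.0], 0.59, 688)]
mallet top [([279.0, 370.0], 0.63, 924)]
mallet scene [([208.0, 173.0], 0.78, 990), ([234.0, 341.0], 0.42, 5824)]
chisel top [([297.0, 157.0], 0.73, 438)]
chisel scene []
brush top [([134.0, 364.0], 0.56, 652)]
brush scene [([330.0, 268.0], 0.74, 1173)]
```

```bash
cat > m2.py <<'E'
from h import *
T=vision.camera("top").copy();S=vision.camera("scene").copy()
def L(n,c): return np.load(f"m_{n}_{c}.npz")["masks"]
res={}
def draw(parts,q,z,col):
    for c,I in(("top",T),("scene",S)):
        for B in parts:
            h=cv2.convexHull(proj(c,place(B,q,z)).astype(np.float32)).reshape(-1,2)
            cv2.polylines(I,[np.round(h*16).astype(np.int32)],True,col,1,cv2.LINE_AA,4)
for n,parts in(("tray",[box(.22,.22,0,.026)]),("board",[box(.22,.22,0,.018)]),("bin",[box(.22,.22,0,.05)])):
    m={c:L(n,c)[0] for c in("top","scene")}
    ys,xs=np.nonzero(m["top"]);q0=back("top",(ys.mean(),xs.mean()),.02)
    q,i=fit(m,parts,[q0[0],q0[1],0.05]);q[2]=(q[2]+np.pi/4)%(np.pi/2)-np.pi/4
    print(n,q.round(4),round(i,3));draw(parts,q,0,(0,255,0));res[n]=q
tm=L("housing1","top");sm=[m for m in L("housing1","scene") if m.sum()<3000]
for k,m in enumerate(tm):
    ys,xs=np.nonzero(m);q0=back("top",(ys.mean(),xs.mean()),.05)
    uv=proj("scene",[q0])[0]
    j=np.argmin([np.hypot(np.nonzero(s)[0].mean()-uv[1],np.nonzero(s)[1].mean()-uv[0]) for s in sm])
    q,i=fit({"top":m,"scene":sm[j]},HOUS,[q0[0],q0[1],0]);q[2]=(q[2]+np.pi/2)%np.pi-np.pi/2
    for c,mm in(("top",m),("scene",sm[j])):
        qq,ii=fit({c:mm},HOUS,[q[0],q[1],q[2]]); print("  ",c,qq.round(4),round(ii,3))
    print("H",k,q.round(4),round(i,3));draw(HOUS,q,0,(0,0,255));res[f"H{k}"]=q
cv2.imwrite("pics/fit_top.png",cv2.resize(T[110:280,70:470],None,fx=2,fy=2,interpolation=cv2.INTER_CUBIC))
cv2.imwrite("pics/fit_scene.png",cv2.resize(S[100:350,110:450],None,fx=2.3,fy=2.3,interpolation=cv2.INTER_CUBIC))
np.savez("res.npz",**res)
E
python3 m2.py
```

```text
tray [ 0.4955  0.3742 -0.023 ] 0.968
board [6.424e-01 2.000e-04 2.340e-02] 0.973
bin [ 0.5237 -0.3874  0.032 ] 0.9
   top [0.4998 0.1892 2.9415] 0.963
   scene [ 0.4993  0.192  -0.1955] 0.939
H 0 [ 0.4998  0.1895 -0.2132] 0.944
   top [ 0.4331 -0.069  -0.0521] 0.965
   scene [ 0.434  -0.0681 -0.0804] 0.953
H 1 [ 0.4336 -0.0687 -0.06  ] 0.953
   top [ 0.4907 -0.1692  0.0932] 0.963
   scene [ 0.4905 -0.1681  0.0963] 0.964
H 2 [ 0.4906 -0.1689  0.0879] 0.961
   top [ 0.4275  0.0538 -0.0838] 0.891
   scene [ 0.4282  0.0531 -0.0881] 0.954
H 3 [ 0.4275  0.0538 -0.0838] 0.921
```

View pics/fit_top.png

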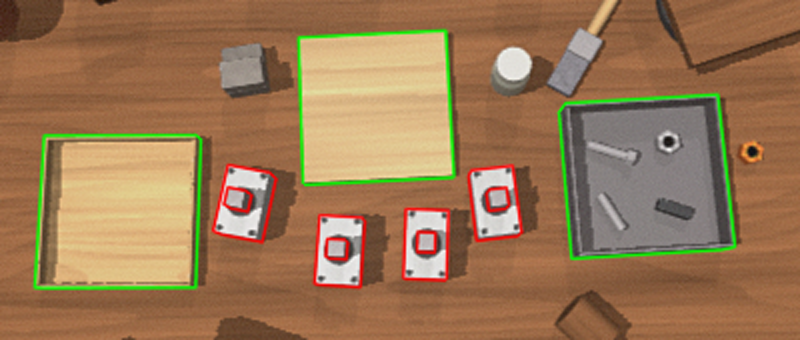

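View pics/fit_scene.png

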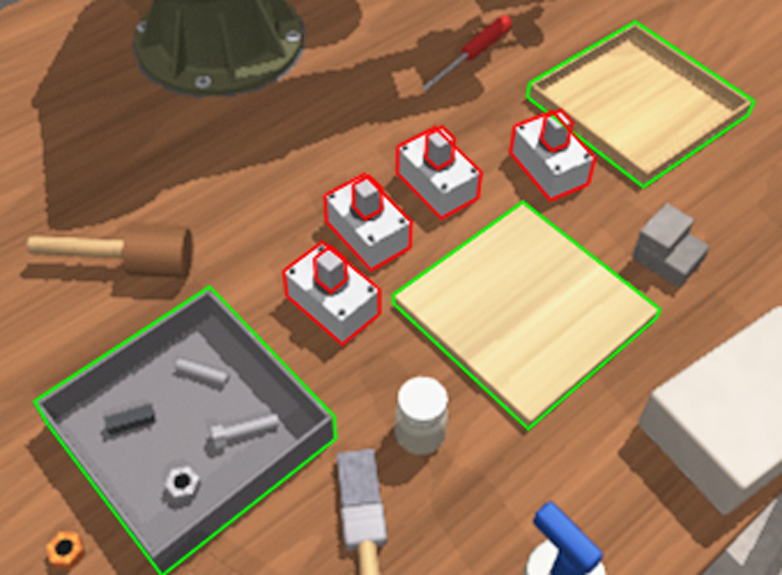

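```bash
cat > m3.py <<'E'
from h import *
T=vision.camera("top").copy();S=vision.camera("scene").copy()
def L(n,c): return np.load(f"m_{n}_{c}.npz")["masks"]
a=np.linspace(0,2*np.pi,12,endpoint=False);t=-.067
def cyl(x0,x1,r,n): 
    a=np.arange(n)*2*np.pi/n+np.pi/6
    return np.array([[x,r*np.cos(b),r*np.sin(b)] for x in(x0,x1) for b in a])
B=[cyl(-.023,.035,.007,12),cyl(-.035,-.023,.0127,6)]
Ry=np.array([[np.cos(.067),0,np.sin(.067)],[0,1,0],[-np.sin(.067),0,np.cos(.067)]])
B=[b@Ry.T for b in B]
m={c:L("bolt",c)[0] for c in("top","scene")}
h=back("top",(188,386),.015);tp=back("top",(182,364),.012)
q0=[(h+tp)[0]/2,(h+tp)[1]/2,np.arctan2((tp-h)[1],(tp-h)[0])]
print(h,tp,q0)
for cs in(("top","scene"),("top",),("scene",)):
    for f in(0,np.pi):
        q,i=fit({c:m[c] for c in cs},B,[q0[0],q0[1],q0[2]+f],.0145,8);print(cs,f,q.round(4),round(i,3))
        if len(cs)==2 and f==0: Q=q
for c,I in(("top",T),("scene",S)):
    y,x=(205,395) if c=="top" else(285,190)
    k=6
    C=cv2.resize(I[y-50:y+50,x-60:x+60],None,fx=k,fy=k,interpolation=cv2.INTER_CUBIC);cv2.imwrite(f"pics/bolt_raw_{c}.png",C.copy())
    for b in B:
        u=cv2.convexHull(proj(c,place(b,Q,.0145)).astype(np.float32)).reshape(-1,2)
        cv2.polylines(C,[np.round((u-[x-60,y-50]+.5)*k).astype(np.int32)],True,(0,0,255),1)
    cv2.imwrite(f"pics/bolt_{c}.png",C)
E
python3 m3.py
```

```text
[ 0.55604812 -0.37610544  0.015     ] [ 0.57632719 -0.31317006  0.012     ] [np.float64(0.5661876566231148), np.float64(-0.3446377495359976), np.float64(1.259080372418474)]
('top', 'scene') 0 [ 0.5654 -0.3443  1.2249] 0.854
('top', 'scene') 3.141592653589793 [ 0.5653 -0.3446  7.5144] 0.852
('top',) 0 [ 0.5654 -0.3451  1.2252] 0.871
('top',) 3.141592653589793 [ 0.5653 -0.3454  7.5169] 0.872
('scene',) 0 [ 0.5655 -0.3435  1.235 ] 0.849
('scene',) 3.141592653589793 [ 0.5656 -0.3438  7.5233] 0.848
```

View pics/bolt_top.png

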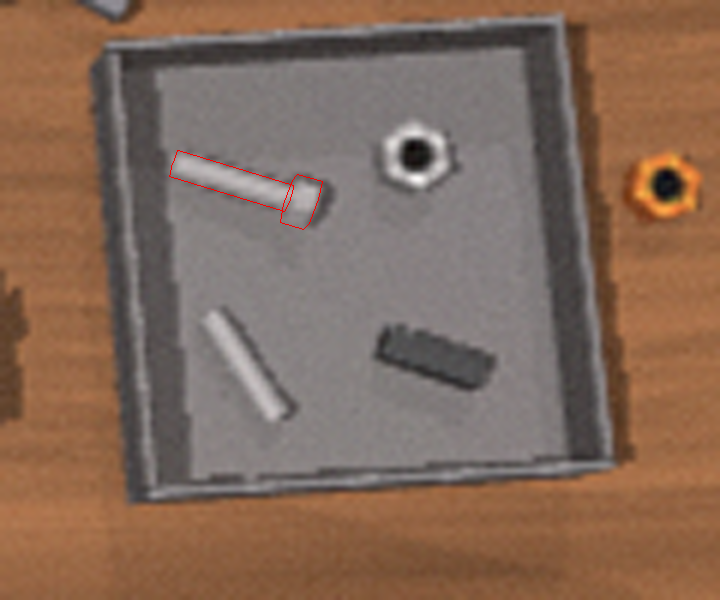

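View pics/bolt_scene.png

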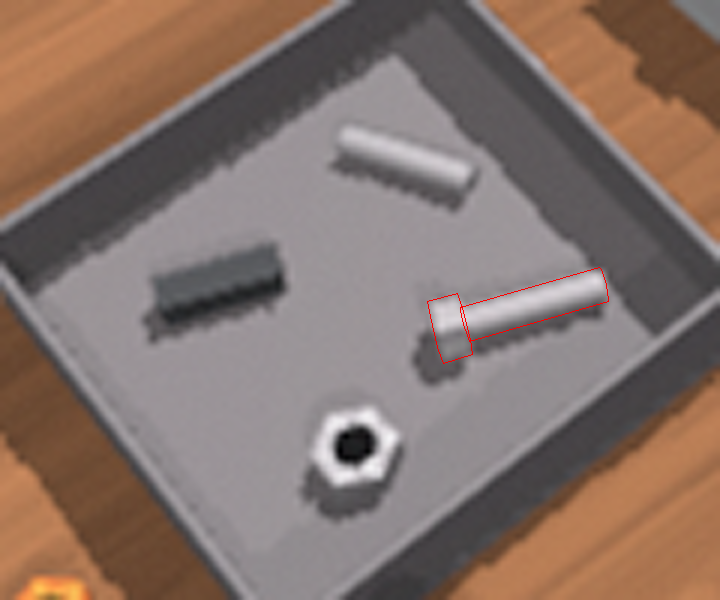

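Emit:
{"api": "arm_command", "payload": {
  "plan": [0,0.75,-0.78,0,-0.3686,0,0.75,-0.78,0,-0.3686,0,0.75,-0.78,0,-0.3686,0,0.75,-0.78,0,-0.3686,0,0.75,-0.78,0,-0.3686,0,0.75,-0.78,0,-0.3686,0,0.75,-0.78,0,-0.3686,0,0.75,-0.78,0,-0.3686,0,0.75,-0.78,0,-0.3686,0,0.75,-0.78,0,-0.3686,0,0.75,-0.78,0,-0.3686],
  "newtons": 40
}}

```text
time_s: 2.8
ee_pos: [0.5004, 0.2, 0.4044]
eef_rot: [-3.141, -0.0, 1.996]
force: [-0.0, 1.3, -0.3]
grip_width: 0.0471
```

Emit:
{"api": "arm_command", "payload": {
  "plan": [0,0.1575,-0.95,0,-0.3686,0,0.1575,-0.95,0,-0.3686,0,0.1575,-0.95,0,-0.3686,0,0.1575,-0.95,0,-0.3686,0,0.1575,-0.95,0,-0.3686,0,0.1575,-0.95,0,-0.3686,0,0.1575,-0.95,0,-0.3686,0,0.1575,-0.95,0,-0.3686,0,0.1575,-0.95,0,-0.3686,0,0.1575,-0.95,0,-0.3686]
}}

```text
time_s: 3.8
ee_pos: [0.5634, -0.1789, 0.4045]
eef_rot: [-3.141, -0.0, 1.225]
force: [0.6, 0.5, -0.5]
grip_width: 0.047
```

Emit:
{"api": "arm_command", "payload": {
  "plan": [0,0,-0.4275,0,0,0,0,-0.4275,0,0,0,0,-0.4275,0,0,0,0,-0.4275,0,0,0,0,-0.4275,-0.3625,0,0,0,-0.4275,-0.3625,0,0,0,-0.4275,-0.3625,0,0,0,-0.4275,-0.3625,0,0,0,-0.4275,-0.3625,0]
}}

```text
time_s: 4.7
ee_pos: [0.5642, -0.3495, 0.2612]
eef_rot: [3.141, 0.0, 1.227]
force: [0.4, -0.2, 1.4]
grip_width: 0.0471
```

Emit:
{"api": "arm_command", "payload": {
  "plan": [0,0,0,-0.05,0,0,0,0,-0.1,0,0,0,0,-0.125,0,0,0,0,-0.136,0,0,0,0,-0.136,0,0,0,0,-0.136,0]
}}

```text
time_s: 5.3
ee_pos: [0.5637, -0.3509, 0.2068]
eef_rot: [3.14, 0.0, 1.225]
force: [0.2, 0.5, 0.3]
grip_width: 0.0473
```

```bash
python3 - <<'E'
from h import *
for c,(y,x) in(("top",(200,385)),("scene",(280,200))):
    cv2.imwrite(f"pics/g_{c}.png",cv2.resize(vision.camera(c)[y-55:y+55,x-70:x+70],None,fx=4,fy=4,interpolation=cv2.INTER_CUBIC))
print(sensors.get_obs()["force"])
E
```

```text
[-0.24078434  0.32021796 -0.058267  ]
```

View pics/g_scene.png

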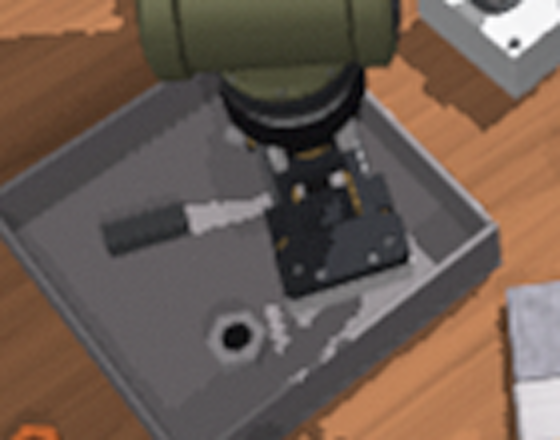

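Emit:
{"api": "arm_command", "payload": {
  "plan": [1,0,0,-0.003,0,1,0,0,-0.003,0,1,0,0,-0.003,0,1,0,0,-0.003,0,1,0,0,-0.003,0,1,0,0,-0.003,0,1,0,0,-0.003,0]
}}

```text
time_s: 6.1
ee_pos: [0.5634, -0.3509, 0.2046]
eef_rot: [3.141, 0.0, 1.225]
force: [-0.3, 0.3, 5.9]
grip_width: 0.013
```

Emit:
{"api": "arm_command", "payload": {
  "plan": [1,0,0,0.1,0,1,0,0,0.2,0,1,0,0,0.3,0,1,0,0,0.4,0,1,0,0,0.5,0,1,0,0,0.5,0]
}}

```text
time_s: 6.7
ee_pos: [0.5633, -0.3507, 0.4101]
eef_rot: [3.133, 0.002, 1.225]
force: [-0.4, 0.2, -0.9]
grip_width: 0.013
```

Emit:
{"api": "arm_command", "payload": {
  "plan": [1,-0.153,0.9,0,0.077,1,-0.153,0.9,0,0.077,1,-0.153,0.9,0,0.077,1,-0.153,0.9,0,0.077,1,-0.153,0.9,0,0.077,1,-0.153,0.9,0,0.077,1,-0.153,0.9,0,0.077,1,-0.153,0.9,0,0.077,1,-0.153,0.9,0,0.077,1,-0.153,0.9,0,0.077]
}}

```text
time_s: 7.7
ee_pos: [0.5023, 0.0087, 0.4035]
eef_rot: [-3.141, 0.0, 1.386]
force: [-0.2, -0.3, -0.3]
grip_width: 0.0127
```

Emit:
{"api": "arm_command", "payload": {
  "plan": [1,-0.153,0.9,0,0.077,1,-0.153,0.9,0,0.077,1,-0.153,0.9,0,0.077,1,-0.153,0.9,0,0.077,1,-0.153,0.9,0,0.077,1,-0.153,0.9,0,0.077,1,-0.153,0.9,0,0.077,1,-0.153,0.9,-0.4,0.077,1,-0.153,0.9,-0.4,0.077,1,-0.153,0.9,-0.4,0.077,1,-0.153,0.9,-0.4,0.077,1,-0.153,0.9,-0.4,0.077]
}}

```text
time_s: 8.9
ee_pos: [0.4418, 0.3684, 0.2431]
eef_rot: [-3.139, 0.002, 1.546]
force: [-0.4, 0.1, -0.3]
grip_width: 0.0128
```

```bash
python3 - <<'E'
from h import *
for c,(y,x) in(("top",(205,150)),("scene",(140,390))):
    cv2.imwrite(f"pics/b_{c}.png",cv2.resize(vision.camera(c)[y-65:y+65,x-90:x+90],None,fx=4,fy=4,interpolation=cv2.INTER_CUBIC))
E
```

```text
(no output)
```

View pics/b_scene.png

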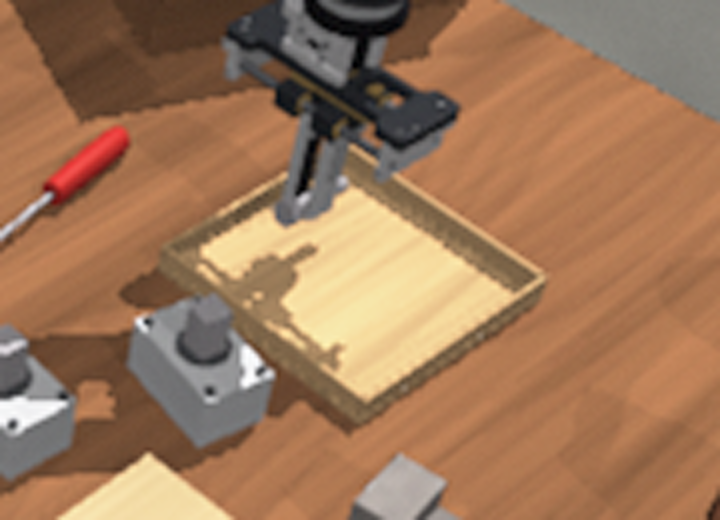

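Emit:
{"api": "arm_command", "payload": {
  "plan": [1,0,0,-0.05,0,1,0,0,-0.08,0,1,0,0,-0.0975,0,1,0,0,-0.0975,0,1,0,0,-0.0975,0,0.4,0,0,-0.0975,0,0.4,0,0,-0.0975,0,0.4,0,0,-0.0975,0,0.4,0,0,-0.0975,0]
}}

```text
time_s: 9.9
ee_pos: [0.4409, 0.3693, 0.2053]
eef_rot: [3.141, -0.0, 1.547]
force: [-0.0, -0.7, 0.4]
grip_width: 0.0282
```

Emit:
{"api": "arm_command", "payload": {
  "plan": [0,0,0,0.1,0,0,0,0,0.2,0,0,0,0,0.3,0,0,0,0,0.4,0,0,0,-0.3,0.4,0,0,0,-0.3,0.4,0,0,0,-0.3,0.4,0]
}}

```text
time_s: 10.6
ee_pos: [0.4406, 0.2464, 0.3654]
eef_rot: [3.141, 0.0, 1.546]
force: [0.4, -0.2, 0.3]
grip_width: 0.0471
```

```bash
python3 m1.py | egrep "housing|bolt"; python3 - <<'E'
from h import *
cv2.imwrite("pics/t1.png",vision.camera("top")[60:320,60:480])
o=sensors.get_obs();print(o["ee_pos"],o["eef_rot"])
E
```

```text
housing1 top [([228.0, 283.0], 0.9, 769), ([214.0, 192.0], 0.84, 869), ([237.0, 237.0], 0.66, 769), ([210.0, 320.0], 0.64, 838)]
housing1 scene [([177.0, 303.0], 0.82, 850), ([168.0, 352.0], 0.8, 911), ([195.0, 272.0], 0.66, 941), ([227.0, 254.0], 0.55, 1086)]
bolt top [([144.0, 323.0], 0.36, 331)]
bolt scene [([112.0, 325.0], 0.69, 190), ([134.0, 374.0], 0.57, 82)]
[0.44091004 0.2492057  0.36505558] [-3.14158301e+00  1.19438846e-05  1.54731616e+00]
```

View pics/t1.png

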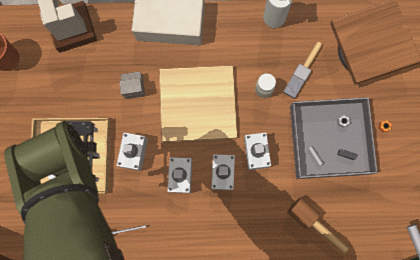

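Emit:
{"api": "arm_command", "payload": {
  "plan": [0,0.147,-0.149,0,-0.0866,0,0.147,-0.149,0,-0.0866,0,0.147,-0.149,0,-0.0866,0,0.147,-0.149,-0.1,-0.0866,0,0.147,-0.149,-0.2,-0.0866,0,0.147,-0.149,-0.283,-0.0866,0,0.147,-0.149,-0.283,-0.0866,0,0.147,-0.149,-0.283,-0.0866,1,0.147,-0.149,-0.283,-0.0866,1,0.147,-0.149,-0.283,-0.0866,1,0.147,-0.149,-0.283,-0.0866,1,0.147,-0.149,-0.283,-0.0866,1,0.147,-0.149,-0.283,-0.0866],
  "newtons": 60
}}

```text
time_s: 13.35
ee_pos: [0.4997, 0.1897, 0.252]
eef_rot: [-3.141, -0.0, 1.366]
force: [-2.4, 0.2, 1.7]
grip_width: 0.0235
```

```bash
python3 - <<'E'
from h import *
for c,(y,x) in(("top",(205,150)),("scene",(140,370))):
    cv2.imwrite(f"pics/c_{c}.png",cv2.resize(vision.camera(c)[y-65:y+65,x-90:x+90],None,fx=4,fy=4,interpolation=cv2.INTER_CUBIC))
o=sensors.get_obs();print(o["ee_pos"],o["moment"],o["force"])
E
```

```text
[0.49967873 0.18964502 0.2519731 ] [0.01670369 0.37908935 0.01036124] [-2.11821056 -0.40555088  3.29203255]
```

View pics/c_scene.png

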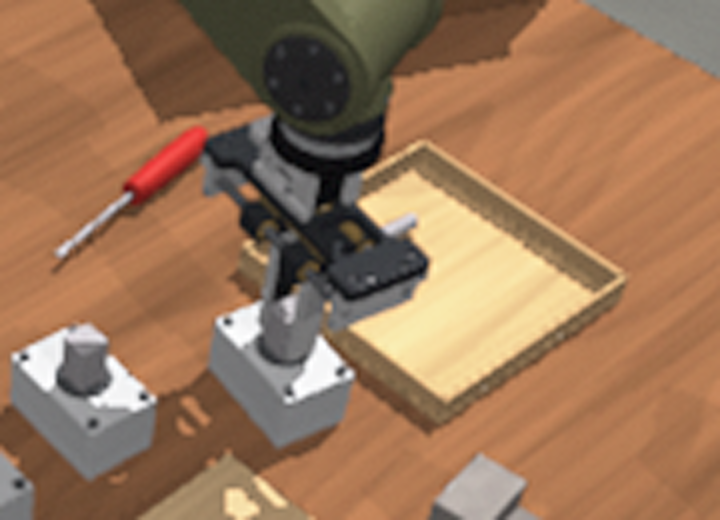

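Emit:
{"api": "arm_command", "payload": {
  "plan": [1,0,0,0.1,0.098,1,0,0,0.2,0.098,1,0,0,0.3,0.098,1,0,0,0.3,0.098,1,0,0,0.3,0.098,1,0,0,0.3,0.098,1,0,0,0.3,0.098]
}}

```text
time_s: 14.15
ee_pos: [0.4997, 0.1896, 0.3701]
eef_rot: [-3.139, 0.001, 1.571]
force: [-0.7, -0.8, -4.1]
grip_width: 0.0236
```

```bash
cat > samp.py <<'E'
from h import *
import sys
M=[]
for i in range(int(sys.argv[1]) if len(sys.argv)>1 else 8):
    o=sensors.get_obs();M.append(np.r_[o["time_s"],o["moment"],o["force"],o["ee_pos"][0]]);vision.camera("top")
M=np.array(M);np.set_printoptions(suppress=True,precision=3,linewidth=120);print(M);print("mean last",M[len(M)//2:].mean(0), "std",M[len(M)//2:].std(0))
E
python3 samp.py
```

```text
[[14.15  -0.061  0.065  0.006 -0.734 -0.789 -4.058  0.5  ]
 [14.2   -0.011 -0.007  0.009  0.524 -0.289 -3.787  0.5  ]
 [14.25  -0.077  0.029 -0.015  0.005  0.382 -3.927  0.5  ]
 [14.3   -0.032  0.028 -0.004  0.081  0.246 -3.343  0.5  ]
 [14.35  -0.106  0.05   0.028 -0.076  0.147 -4.154  0.5  ]
 [14.4   -0.067  0.068  0.013  0.575 -1.193 -4.526  0.5  ]
 [14.45  -0.035  0.058 -0.017  0.432  1.098 -3.323  0.5  ]
 [14.5   -0.073  0.041 -0.043  0.413 -0.72  -4.097  0.5  ]]
mean last [14.425 -0.07   0.054 -0.005  0.336 -0.167 -4.025  0.5  ] std [0.056 0.025 0.01  0.027 0.246 0.874 0.438 0.   ]
```

Emit:
{"api": "arm_command", "payload": {
  "plan": [1,0.25,0,0,0,1,0.25,0,0,0]
}}

```text
time_s: 14.75
ee_pos: [0.6005, 0.1898, 0.3724]
eef_rot: [3.141, -0.0, 1.572]
force: [1.2, 1.0, -2.5]
grip_width: 0.0234
```

```bash
python3 samp.py 16
```

```text
[[14.75  -0.025 -0.056  0.038  1.164  0.955 -2.481  0.601]
 [14.8   -0.323 -0.177 -0.017  2.584 -3.298 -3.795  0.607]
 [14.85  -0.015  0.121  0.014 -0.494 -0.3   -4.937  0.604]
 [14.9   -0.037  0.121 -0.005 -1.189 -0.031 -4.302  0.602]
 [14.95  -0.071  0.134  0.015 -0.421 -0.149 -4.868  0.6  ]
 [15.    -0.055  0.07  -0.023 -0.316  0.01  -4.097  0.599]
 [15.05  -0.053  0.054  0.015 -0.202 -0.64  -3.707  0.599]
 [15.1   -0.057  0.071 -0.027  0.247 -0.24  -3.696  0.599]
 [15.15  -0.078  0.049  0.01  -0.135  0.242 -3.29   0.599]
 [15.2   -0.058  0.088 -0.013  0.     0.116 -3.145  0.599]
 [15.25  -0.09   0.114  0.042  1.365  0.854 -4.231  0.599]
 [15.3   -0.059  0.07   0.031 -0.757  0.144 -3.66   0.599]
 [15.35  -0.028  0.027  0.007 -0.389 -0.291 -4.188  0.599]
 [15.4   -0.03   0.048 -0.026 -0.212 -0.208 -4.327  0.599]
 [15.45  -0.026  0.057 -0.012  0.529  0.388 -4.502  0.599]
 [15.5   -0.117  0.052  0.032  0.64  -1.197 -4.697  0.6  ]]
mean last [15.325 -0.061  0.063  0.009  0.13   0.006 -4.005  0.599] std [0.115 0.031 0.025 0.023 0.633 0.563 0.534 0.   ]
```

Emit:
{"api": "arm_command", "payload": {
  "plan": [1,-0.25,0,0,0,1,-0.25,0,0,0]
}}

```text
time_s: 15.75
ee_pos: [0.4987, 0.1894, 0.3706]
eef_rot: [-3.14, 0.0, 1.57]
force: [-1.3, 1.5, -3.3]
grip_width: 0.0235
```

```bash
python3 samp.py 16
```

```text
[[15.75  -0.005  0.13   0.055 -1.301  1.49  -3.346  0.499]
 [15.8    0.25   0.15   0.027 -2.873  2.789 -2.154  0.492]
 [15.85  -0.057 -0.006 -0.042  0.43  -0.33  -4.138  0.495]
 [15.9   -0.056  0.02   0.048  1.258 -0.295 -2.348  0.498]
 [15.95  -0.006  0.042  0.043  0.735  0.211 -3.883  0.499]
 [16.    -0.016  0.024 -0.017  0.27  -0.135 -4.036  0.5  ]
 [16.05  -0.056  0.076 -0.019 -0.616  0.306 -4.51   0.5  ]
 [16.1   -0.072  0.015 -0.04   0.521  0.057 -5.398  0.501]
 [16.15  -0.065  0.083  0.051 -0.934 -0.208 -4.264  0.501]
 [16.2   -0.09   0.068 -0.024 -0.359 -0.078 -3.86   0.5  ]
 [16.25  -0.01   0.031 -0.009  0.007  0.492 -4.146  0.5  ]
 [16.3   -0.102  0.076  0.034 -0.277  0.294 -4.949  0.5  ]
 [16.35  -0.054  0.079  0.049  0.047 -0.021 -4.581  0.5  ]
 [16.4   -0.078  0.115 -0.022 -0.005  0.156 -3.173  0.5  ]
 [16.45  -0.108  0.002  0.023  0.046 -1.085 -3.989  0.5  ]
 [16.5   -0.03   0.093  0.065 -0.157 -0.065 -3.719  0.5  ]]
mean last [16.325 -0.067  0.068  0.021 -0.204 -0.064 -4.085  0.5  ] std [0.115 0.032 0.033 0.033 0.311 0.44  0.507 0.   ]
```

Emit:
{"api": "arm_command", "payload": {
  "plan": [1,-0.125,0,0,0,1,-0.25,0,0,0,1,-0.125,0,0,0,1,0,0,0,0,1,-0.125,0,0,0,1,-0.25,0,0,0,1,-0.125,0,0,0,1,0,0,0,0]
}}

```text
time_s: 17.35
ee_pos: [0.498, 0.1894, 0.3728]
eef_rot: [3.141, -0.0, 1.573]
force: [2.2, 1.4, -1.9]
grip_width: 0.0237
```

```bash
python3 samp.py 20
```

```text
[[17.35   0.057 -0.142  0.012  2.196  1.433 -1.868  0.498]
 [17.4   -0.589  0.155 -0.092 -0.084 -3.301 -4.535  0.505]
 [17.45  -0.077  0.11   0.005 -0.326 -0.907 -4.298  0.503]
 [17.5   -0.101  0.089  0.045  0.331 -0.03  -4.849  0.501]
 [17.55  -0.041  0.076  0.03   0.424  0.206 -4.028  0.5  ]
 [17.6   -0.053  0.111 -0.009 -0.259  0.713 -4.855  0.5  ]
 [17.65  -0.028  0.069 -0.029 -0.097 -0.238 -4.724  0.499]
 [17.7   -0.026  0.07  -0.037 -0.878  0.054 -4.28   0.499]
 [17.75  -0.071  0.009  0.017 -0.43  -0.751 -4.414  0.499]
 [17.8   -0.162  0.096  0.014  0.805  0.269 -4.168  0.499]
 [17.85  -0.018  0.055  0.05   0.201  0.62  -4.382  0.499]
 [17.9   -0.047  0.071  0.036  0.041 -0.824 -3.619  0.499]
 [17.95  -0.006  0.064  0.02   0.23  -0.013 -3.631  0.499]
 [18.     0.001  0.022 -0.012  0.882  0.143 -4.937  0.499]
 [18.05  -0.061  0.087 -0.057 -0.67   0.434 -4.501  0.5  ]
 [18.1   -0.084  0.072  0.036 -0.041 -0.723 -4.551  0.5  ]
 [18.15  -0.064  0.107  0.005 -1.044  0.732 -4.816  0.5  ]
 [18.2   -0.115  0.035  0.029 -0.019 -0.092 -3.784  0.5  ]
 [18.25  -0.06   0.105 -0.023 -0.028  0.129 -4.415  0.5  ]
 [18.3   -0.062  0.063 -0.025  0.26   0.358 -4.718  0.5  ]]
mean last [18.075 -0.052  0.068  0.006 -0.019  0.076 -4.335  0.5  ] std [0.144 0.034 0.026 0.032 0.498 0.493 0.462 0.   ]
```

Emit:
{"api": "arm_command", "payload": {
  "plan": [1,0.353,-0.293,0,0.011,1,0.353,-0.293,0,0.011,1,0.353,-0.293,0,0.011,1,0.353,-0.293,0,0.011,1,0.353,-0.293,0,0.011,1,0.353,-0.293,-0.08,0.011,1,0.353,-0.293,-0.16,0.011,1,0.353,-0.293,-0.22,0.011,1,0.353,-0.293,-0.24,0.011,1,0.353,-0.293,-0.253,0.011,1,0.353,-0.293,-0.253,0.011,1,0.353,-0.293,-0.253,0.011,1,0.353,-0.293,-0.253,0.011]
}}

```text
time_s: 19.65
ee_pos: [0.6411, 0.0725, 0.2719]
eef_rot: [3.14, -0.0, 1.594]
force: [1.1, -0.3, -3.9]
grip_width: 0.0234
```

Emit:
{"api": "arm_command", "payload": {
  "plan": [1,0,0,-0.0025,0,1,0,0,-0.0025,0,0,0,0,-0.0025,0,0,0,0,-0.0025,0,0,0,0,-0.0025,0,0,0,0,-0.0025,0]
}}

```text
time_s: 20.25
ee_pos: [0.641, 0.0724, 0.2698]
eef_rot: [3.141, 0.0, 1.594]
force: [0.5, -0.0, -0.3]
grip_width: 0.0468
```

Emit:
{"api": "arm_command", "payload": {
  "plan": [0,0,0,0.1,0,0,0,0,0.2,0,0,0,0,0.3,0,0,-0.5,0,0.3,0,0,-0.5,0,0.3,0,0,-0.5,0,0.3,0,0,-0.5,0,0.3,0,0,-0.5,0,0.3,0]
}}

```text
time_s: 21.05
ee_pos: [0.4365, 0.0725, 0.3895]
eef_rot: [-3.14, 0.0, 1.595]
force: [0.7, 0.4, -0.0]
grip_width: 0.0469
```

```bash
cat > m4.py <<'E'
from h import *
import sys
tag=sys.argv[1]
T=vision.camera("top").copy();S=vision.camera("scene").copy()
r=np.load("res.npz");bd=r["board"]
D={c:[d["mask"] for d in vision.silhouettes("housing1",c) if 300<d["mask"].sum()<3000] for c in("top","scene")}
for m in D["top"]:
    ys,xs=np.nonzero(m);q0=back("top",(ys.mean(),xs.mean()),.05)
    z=.018 if np.abs(q0[:2]-bd[:2]).max()<.11 else(.005 if np.abs(q0[:2]-r["tray"][:2]).max()<.11 else 0)
    q0=back("top",(ys.mean(),xs.mean()),.05+z);uv=proj("scene",[q0])[0]
    mm={"top":m}
    if D["scene"]:
        d=[np.hypot(np.nonzero(s)[0].mean()-uv[1],np.nonzero(s)[1].mean()-uv[0]) for s in D["scene"]]
        if min(d)<15: mm["scene"]=D["scene"][int(np.argmin(d))]
    q,i=fit(mm,HOUS,[q0[0],q0[1],0],z);q[2]=(q[2]+np.pi/2)%np.pi-np.pi/2
    print("z",z,q.round(4),round(i,3),len(mm),"at",round(ys.mean()),round(xs.mean()))
    for c,I in(("top",T),("scene",S)):
        for B in HOUS:
            h=cv2.convexHull(proj(c,place(B,q,z)).astype(np.float32)).reshape(-1,2)
            cv2.polylines(I,[np.round(h*16).astype(np.int32)],True,(0,0,255),1,cv2.LINE_AA,4)
A=cv2.resize(T[100:300,70:450],None,fx=1.5,fy=1.5,interpolation=cv2.INTER_CUBIC)
B=cv2.resize(S[90:350,110:490],None,fx=1.5,fy=1.5,interpolation=cv2.INTER_CUBIC)[:,:570]
cv2.imwrite(f"pics/{tag}.png",np.vstack([A,B])[:690])
o=sensors.get_obs();print(o["time_s"],o["ee_pos"],o["eef_rot"])
E
python3 m4.py h1
```

```text
z 0 [ 0.4334 -0.0695 -0.0609] 0.944 2 at 232 283
z 0 [ 0.4907 -0.1687  0.1037] 0.932 2 at 211 317
z 0 [ 0.3033 -0.3029  0.887 ] 0.586 1 at 282 374
z 0.018 [0.6413 0.0734 0.05  ] 0.912 2 at 161 231
21.25 [0.4418637  0.07240276 0.39011224] [ 3.14032813e+00 -5.00265514e-05  1.59414807e+00]
```

View pics/h1.png

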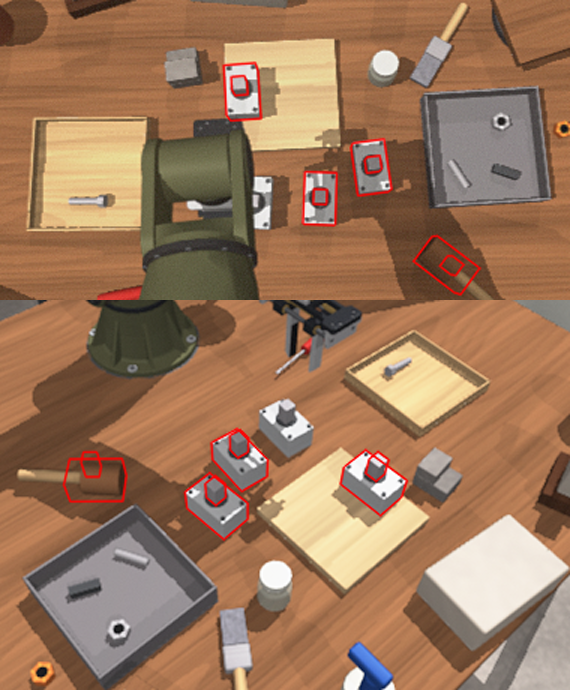

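Emit:
{"api": "arm_command", "payload": {
  "plan": [0,-0.033,-0.046,-0.1,-0.051,0,-0.033,-0.046,-0.2,-0.051,0,-0.033,-0.046,-0.28,-0.051,0,-0.033,-0.046,-0.345,-0.051,0,-0.033,-0.046,-0.345,-0.051,0,-0.033,-0.046,-0.345,-0.051,1,-0.033,-0.046,-0.345,-0.051,1,-0.033,-0.046,-0.345,-0.051,1,-0.033,-0.046,-0.345,-0.051,1,-0.033,-0.046,-0.345,-0.051,1,-0.033,-0.046,-0.345,-0.051]
}}

```text
time_s: 22.35
ee_pos: [0.4278, 0.054, 0.2517]
eef_rot: [3.141, -0.0, 1.487]
force: [0.9, 0.4, -1.5]
grip_width: 0.0234
```

Emit:
{"api": "arm_command", "payload": {
  "plan": [1,0,0,0.1,0.04,1,0,0,0.2,0.04,1,0,0,0.3,0.04,1,0,0,0.3,0.04,1,0,0,0.3,0.04,1,0,0,0.3,0.04,1,0,0,0.3,0.04]
}}

```text
time_s: 23.05
ee_pos: [0.4276, 0.054, 0.3703]
eef_rot: [-3.139, 0.0, 1.571]
force: [-0.0, -0.7, -3.5]
grip_width: 0.0236
```

```bash
python3 samp.py 12
```

```text
[[23.05  -0.004  0.036 -0.046 -0.037 -0.689 -3.464  0.428]
 [23.1   -0.073  0.049  0.021  0.029  0.292 -2.502  0.428]
 [23.15  -0.072  0.068 -0.001  0.14   0.779 -2.439  0.428]
 [23.2   -0.066  0.107 -0.04   0.317 -1.049 -2.734  0.428]
 [23.25  -0.068  0.053  0.026  0.985  0.219 -2.385  0.428]
 [23.3   -0.025  0.075  0.015 -0.498  0.463 -2.866  0.428]
 [23.35  -0.093  0.098  0.012  0.538 -0.333 -2.165  0.428]
 [23.4   -0.055 -0.001 -0.051 -0.699  0.465 -2.329  0.428]
 [23.45  -0.09   0.006 -0.04   0.386 -0.566 -1.446  0.428]
 [23.5   -0.042  0.054  0.002  0.585  0.033 -2.125  0.428]
 [23.55  -0.108  0.033 -0.086  0.113 -0.456 -3.499  0.428]
 [23.6   -0.057  0.123 -0.015 -0.556 -0.487 -3.029  0.428]]
mean last [23.475 -0.074  0.052 -0.03   0.061 -0.224 -2.432  0.428] std [0.085 0.024 0.045 0.033 0.511 0.363 0.664 0.   ]
```

Emit:
{"api": "arm_command", "payload": {
  "plan": [1,0.25,0,0,0,1,0.25,0,0,0]
}}

```text
time_s: 23.85
ee_pos: [0.5287, 0.0541, 0.3722]
eef_rot: [3.14, -0.0, 1.571]
force: [0.7, -1.4, -1.6]
grip_width: 0.0236
```

```bash
python3 samp.py 16
```

```text
[[23.85  -0.048  0.044 -0.014  0.716 -1.387 -1.556  0.529]
 [23.9   -0.109  0.107 -0.084 -1.057 -0.86  -2.699  0.535]
 [23.95  -0.041  0.095 -0.04  -0.474  0.263 -4.103  0.532]
 [24.    -0.024  0.127 -0.019 -0.305 -0.352 -3.488  0.529]
 [24.05  -0.084  0.096  0.06   0.315 -0.923 -2.393  0.528]
 [24.1   -0.078  0.096  0.015 -0.63  -0.301 -2.515  0.527]
 [24.15  -0.096  0.09  -0.032 -0.002 -0.166 -2.907  0.527]
 [24.2   -0.091  0.044  0.008 -0.463  0.077 -3.121  0.527]
 [24.25  -0.009  0.041  0.036  0.466  0.541 -2.237  0.527]
 [24.3   -0.041  0.078  0.03  -0.086  0.271 -1.998  0.527]
 [24.35  -0.045  0.1    0.003  0.03  -0.024 -3.471  0.527]
 [24.4   -0.046  0.048  0.007 -0.202  0.159 -2.938  0.527]
 [24.45  -0.027  0.08   0.017 -0.665 -0.522 -2.326  0.527]
 [24.5   -0.067  0.09   0.017  0.232 -0.777 -2.462  0.527]
 [24.55  -0.095  0.01   0.032 -0.799  1.402 -3.185  0.527]
 [24.6   -0.081  0.057 -0.032  0.262  0.6   -2.761  0.528]]
mean last [24.425 -0.051  0.063  0.014 -0.095  0.206 -2.672  0.527] std [0.115 0.026 0.028 0.02  0.418 0.638 0.473 0.   ]
```

Emit:
{"api": "arm_command", "payload": {
  "plan": [1,-0.25,0,0,0,1,-0.25,0,0,0]
}}

```text
time_s: 24.85
ee_pos: [0.4267, 0.054, 0.3706]
eef_rot: [-3.14, 0.0, 1.571]
force: [-0.3, 0.2, -1.2]
grip_width: 0.0236
```

```bash
python3 samp.py 16
```

```text
[[24.85  -0.034  0.103 -0.001 -0.338  0.156 -1.203  0.427]
 [24.9   -0.038 -0.046  0.002  0.673  0.068 -0.742  0.42 ]
 [24.95  -0.069  0.023  0.017  0.613 -0.19  -1.38   0.423]
 [25.    -0.095  0.046 -0.022  0.963  0.56  -2.626  0.426]
 [25.05  -0.077 -0.002  0.02  -0.429 -0.801 -2.247  0.427]
 [25.1   -0.071  0.028  0.006  0.463 -0.394 -2.534  0.428]
 [25.15  -0.083  0.053  0.007  0.053 -0.731 -2.76   0.428]
 [25.2   -0.057  0.095 -0.055  0.661 -0.236 -2.971  0.429]
 [25.25  -0.062  0.061  0.071 -0.662  0.055 -3.164  0.429]
 [25.3   -0.067  0.035  0.015 -0.201 -0.805 -2.543  0.428]
 [25.35  -0.132  0.073  0.006 -0.45  -0.059 -3.075  0.428]
 [25.4   -0.003  0.066  0.016  0.463 -0.712 -2.775  0.428]
 [25.45  -0.031  0.064  0.008  0.147 -0.035 -1.832  0.428]
 [25.5   -0.052  0.047 -0.048 -0.488  0.093 -2.915  0.428]
 [25.55  -0.013  0.092 -0.021  0.5    0.301 -3.296  0.428]
 [25.6   -0.068  0.026 -0.02   0.048  0.318 -2.611  0.428]]
mean last [25.425 -0.053  0.058  0.003 -0.08  -0.105 -2.777  0.428] std [0.115 0.038 0.02  0.033 0.412 0.399 0.433 0.   ]
```

Emit:
{"api": "arm_command", "payload": {
  "plan": [1,0.5375,-0.134,0,0.011,1,0.5375,-0.134,0,0.011,1,0.5375,-0.134,0,0.011,1,0.5375,-0.134,0,0.011,1,0.5375,-0.134,0,0.011,1,0.5375,-0.134,0,0.011,1,0.5375,-0.134,-0.08,0.011,1,0.5375,-0.134,-0.16,0.011,1,0.5375,-0.134,-0.22,0.011,1,0.5375,-0.134,-0.24,0.011,1,0.5375,-0.134,-0.2525,0.011,1,0.5375,-0.134,-0.2525,0.011,1,0.5375,-0.134,-0.2525,0.011]
}}

```text
time_s: 26.95
ee_pos: [0.6429, 0.0005, 0.2721]
eef_rot: [3.14, 0.0, 1.594]
force: [0.1, -0.8, -2.5]
grip_width: 0.0237
```

Emit:
{"api": "arm_command", "payload": {
  "plan": [1,0,0,-0.0025,0,1,0,0,-0.0025,0,0,0,0,-0.0025,0,0,0,0,-0.0025,0,0,0,0,-0.0025,0,0,0,0,-0.0025,0]
}}

```text
time_s: 27.55
ee_pos: [0.6428, 0.0004, 0.2698]
eef_rot: [3.141, -0.0, 1.594]
force: [0.2, -0.2, 0.5]
grip_width: 0.0467
```

Emit:
{"api": "arm_command", "payload": {
  "plan": [0,0,0,0.1,0,0,0,0,0.2,0,0,0,0,0.3,0,0,-0.5,0,0.3,0,0,-0.5,0,0.3,0,0,-0.5,0,0.3,0,0,-0.5,0,0.3,0,0,-0.5,0,0.3,0]
}}

```text
time_s: 28.35
ee_pos: [0.4383, 0.0007, 0.3894]
eef_rot: [-3.14, -0.0, 1.594]
force: [0.5, -0.2, -0.4]
grip_width: 0.0471
```

```bash
python3 m4.py h2
```

```text
z 0 [ 0.4915 -0.1678  0.0976] 0.929 2 at 211 317
z 0 [ 0.432  -0.0809 -0.1128] 0.937 2 at 233 287
z 0.018 [0.641  0.0734 0.0375] 0.837 2 at 160 231
z 0.018 [ 6.44e-01 -1.00e-04  5.11e-02] 0.93 2 at 159 257
28.55 [4.43662319e-01 3.46873979e-04 3.90101954e-01] [3.14033393e+00 1.24395593e-04 1.59421897e+00]
```

View pics/h2.png

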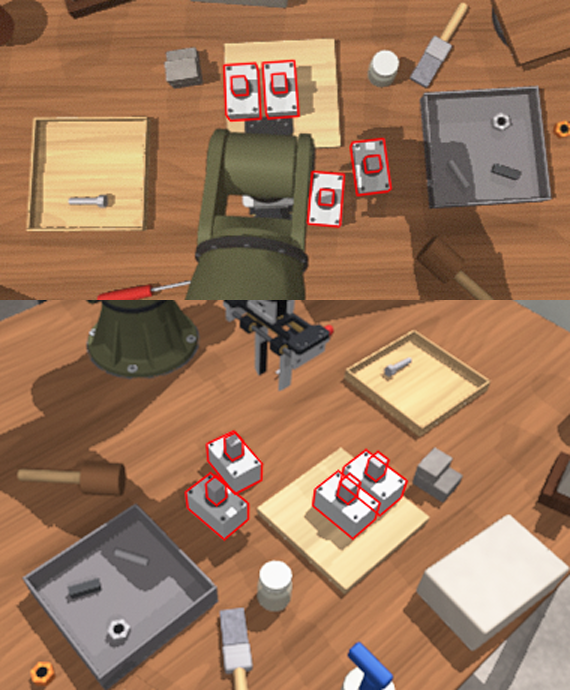

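Emit:
{"api": "arm_command", "payload": {
  "plan": [0,0.122,-0.4205,0,0.035,0,0.122,-0.4205,0,0.035,0,0.122,-0.4205,0,0.035,0,0.122,-0.4205,0,0.035,0,0.122,-0.4205,-0.1,0.035,0,0.122,-0.4205,-0.2,0.035,0,0.122,-0.4205,-0.28,0.035,0,0.122,-0.4205,-0.345,0.035,0,0.122,-0.4205,-0.345,0.035,0,0.122,-0.4205,-0.345,0.035,1,0.122,-0.4205,-0.345,0.035,1,0.122,-0.4205,-0.345,0.035,1,0.122,-0.4205,-0.345,0.035,1,0.122,-0.4205,-0.345,0.035,1,0.122,-0.4205,-0.345,0.035]
}}

```text
time_s: 30.05
ee_pos: [0.4915, -0.1678, 0.2516]
eef_rot: [-3.142, -0.0, 1.668]
force: [0.5, -0.2, -2.3]
grip_width: 0.0237
```

Emit:
{"api": "arm_command", "payload": {
  "plan": [1,0,0,0.1,-0.046,1,0,0,0.2,-0.046,1,0,0,0.3,-0.046,1,0,0,0.3,-0.046,1,0,0,0.3,-0.046,1,0,0,0.3,-0.046,1,0,0,0.3,-0.046]
}}

```text
time_s: 30.75
ee_pos: [0.4914, -0.1678, 0.3701]
eef_rot: [-3.139, -0.001, 1.571]
force: [0.9, -0.6, -2.7]
grip_width: 0.0236
```

```bash
python3 samp.py 12
```

```text
[[30.75  -0.061  0.037  0.027  0.877 -0.618 -2.741  0.491]
 [30.8   -0.038  0.063 -0.036 -0.43   0.54  -3.685  0.491]
 [30.85  -0.019  0.077 -0.022 -0.001 -0.338 -3.841  0.492]
 [30.9   -0.056  0.067 -0.044  0.575  0.399 -3.37   0.492]
 [30.95  -0.053  0.017  0.038  0.01   0.838 -3.009  0.492]
 [31.    -0.062  0.03   0.011 -0.     0.572 -3.088  0.492]
 [31.05  -0.035  0.044 -0.016 -0.614  0.205 -3.602  0.492]
 [31.1   -0.053  0.011  0.004  0.365  0.086 -2.398  0.492]
 [31.15  -0.078  0.053  0.011 -0.04  -0.596 -2.953  0.492]
 [31.2   -0.054  0.102 -0.05  -0.912  0.566 -2.302  0.492]
 [31.25  -0.087  0.026  0.02   0.263  0.445 -3.317  0.492]
 [31.3   -0.023  0.076 -0.012 -0.75   0.562 -2.641  0.492]]
mean last [31.175 -0.055  0.052 -0.007 -0.281  0.211 -2.869  0.492] std [0.085 0.022 0.03  0.023 0.5   0.402 0.473 0.   ]
```

Emit:
{"api": "arm_command", "payload": {
  "plan": [1,0.25,0,0,0,1,0.25,0,0,0]
}}

```text
time_s: 31.55
ee_pos: [0.5924, -0.1679, 0.3723]
eef_rot: [3.141, 0.0, 1.57]
force: [-0.1, -1.2, -2.0]
grip_width: 0.0234
```

```bash
python3 samp.py 16
```

```text
[[31.55  -0.116  0.011 -0.043 -0.136 -1.195 -2.026  0.592]
 [31.6    0.068 -0.144  0.019  3.895  1.156 -2.946  0.598]
 [31.65  -0.092  0.064 -0.009 -0.901  0.059 -3.689  0.595]
 [31.7   -0.07   0.096 -0.035 -0.797  0.159 -3.181  0.593]
 [31.75  -0.065  0.05  -0.004 -1.703 -0.869 -3.297  0.592]
 [31.8   -0.039  0.141 -0.013 -0.932 -0.531 -3.355  0.591]
 [31.85  -0.08   0.027 -0.044 -0.203  0.328 -3.694  0.591]
 [31.9   -0.085  0.01  -0.019 -0.547 -0.253 -3.464  0.591]
 [31.95  -0.015  0.091  0.034  0.31  -0.769 -3.796  0.591]
 [32.    -0.09   0.07  -0.04  -0.245 -0.095 -3.558  0.591]
 [32.05  -0.068  0.034  0.023 -0.16  -0.281 -3.639  0.591]
 [32.1   -0.031  0.038 -0.026 -0.214 -0.443 -2.976  0.591]
 [32.15  -0.032  0.08   0.018  0.181  0.177 -3.187  0.591]
 [32.2   -0.044  0.047  0.026 -0.01   0.022 -2.821  0.591]
 [32.25  -0.04   0.066  0.003 -0.794  0.126 -3.8    0.591]
 [32.3   -0.066 -0.04  -0.005 -0.276  1.033 -2.953  0.591]]
mean last [32.125 -0.048  0.048  0.004 -0.151 -0.029 -3.341  0.591] std [0.115 0.023 0.038 0.024 0.313 0.498 0.376 0.   ]
```

Emit:
{"api": "arm_command", "payload": {
  "plan": [1,-0.25,0,0,0,1,-0.25,0,0,0]
}}

```text
time_s: 32.55
ee_pos: [0.4905, -0.1676, 0.3705]
eef_rot: [-3.14, -0.001, 1.572]
force: [-0.9, -0.5, -1.9]
grip_width: 0.0239
```

```bash
python3 samp.py 16
```

```text
[[32.55  -0.096  0.066  0.063 -0.878 -0.475 -1.943  0.49 ]
 [32.6   -0.176  0.173 -0.004 -1.931 -0.529 -1.839  0.484]
 [32.65  -0.077  0.056 -0.042  0.871  0.124 -3.598  0.487]
 [32.7   -0.092  0.001  0.004  1.44  -0.027 -2.462  0.49 ]
 [32.75  -0.061  0.023 -0.006  1.136  0.905 -2.813  0.491]
 [32.8   -0.078  0.052 -0.024  0.041 -0.452 -2.018  0.492]
 [32.85  -0.109  0.031  0.044  1.457  0.394 -3.446  0.492]
 [32.9   -0.055 -0.021 -0.024  1.083  0.254 -3.545  0.492]
 [32.95  -0.069  0.028  0.025 -0.48  -1.244 -2.645  0.492]
 [33.    -0.044  0.026 -0.074  0.555  1.061 -3.117  0.492]
 [33.05  -0.028  0.067 -0.022 -0.533  0.474 -3.546  0.492]
 [33.1   -0.044  0.053 -0.036  0.531 -0.579 -2.972  0.492]
 [33.15  -0.074  0.058  0.002  0.925  0.754 -2.128  0.492]
 [33.2   -0.027  0.072 -0.014  0.902  0.122 -3.536  0.492]
 [33.25  -0.081  0.065  0.     0.423 -0.21  -3.36   0.492]
 [33.3   -0.05   0.073 -0.028 -0.677  0.162 -2.033  0.492]]
mean last [33.125 -0.052  0.055 -0.018  0.206  0.068 -2.917  0.492] std [0.115 0.019 0.017 0.028 0.62  0.694 0.559 0.   ]
```

Emit:
{"api": "arm_command", "payload": {
  "plan": [1,0.382,0.2405,0,0.011,1,0.382,0.2405,0,0.011,1,0.382,0.2405,0,0.011,1,0.382,0.2405,0,0.011,1,0.382,0.2405,0,0.011,1,0.382,0.2405,0,0.011,1,0.382,0.2405,-0.08,0.011,1,0.382,0.2405,-0.16,0.011,1,0.382,0.2405,-0.22,0.011,1,0.382,0.2405,-0.24,0.011,1,0.382,0.2405,-0.2525,0.011,1,0.382,0.2405,-0.2525,0.011,1,0.382,0.2405,-0.2525,0.011]
}}

```text
time_s: 34.65
ee_pos: [0.6444, -0.0718, 0.2721]
eef_rot: [3.14, 0.0, 1.594]
force: [0.2, 0.5, -2.9]
grip_width: 0.0238
```

Emit:
{"api": "arm_command", "payload": {
  "plan": [1,0,0,-0.0025,0,1,0,0,-0.0025,0,0,0,0,-0.0025,0,0,0,0,-0.0025,0,0,0,0,-0.0025,0,0,0,0,-0.0025,0]
}}

```text
time_s: 35.25
ee_pos: [0.6444, -0.0716, 0.2699]
eef_rot: [3.141, 0.0, 1.594]
force: [-0.4, 0.5, -0.3]
grip_width: 0.0466
```

Emit:
{"api": "arm_command", "payload": {
  "plan": [0,0,0,0.1,0,0,0,0,0.2,0,0,0,0,0.3,0,0,-0.25,0.4,0.3,0,0,-0.25,0.4,0.3,0,0,-0.25,0.4,0.3,0,0,-0.25,0.4,0.3,0,0,-0.25,0.4,0.3,0]
}}

```text
time_s: 36.05
ee_pos: [0.5424, 0.0916, 0.3903]
eef_rot: [3.141, -0.001, 1.598]
force: [-0.5, -0.2, -0.9]
grip_width: 0.0468
```

```bash
python3 m4.py h3
```

```text
z 0.018 [6.424e-01 6.000e-04 5.090e-02] 0.875 2 at 160 257
z 0 [ 0.4312 -0.0807 -0.1016] 0.947 2 at 233 287
z 0.018 [0.6418 0.0706 0.0225] 0.713 2 at 161 235
z 0.018 [ 0.644  -0.0724  0.0346] 0.925 2 at 158 283
36.25 [0.54477193 0.08771348 0.38966179] [3.14141221e+00 1.68820293e-04 1.59358860e+00]
```

View pics/h3.png

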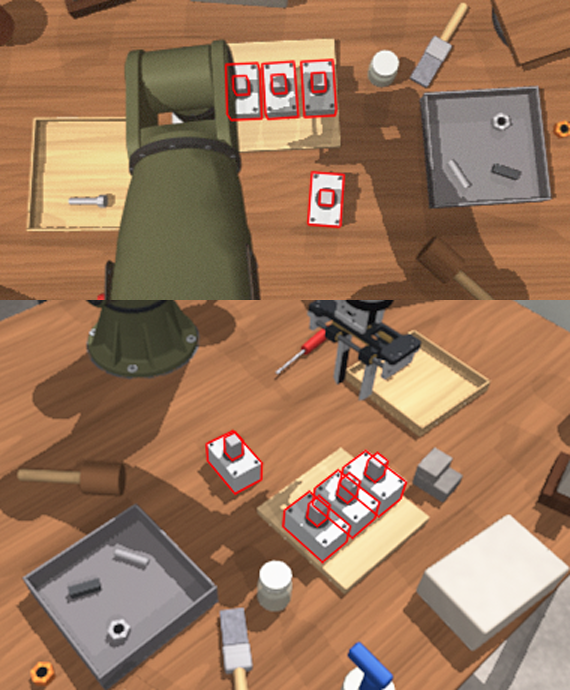

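Emit:
{"api": "arm_command", "payload": {
  "plan": [0,-0.281,-0.4225,0,-0.061,0,-0.281,-0.4225,0,-0.061,0,-0.281,-0.4225,0,-0.061,0,-0.281,-0.4225,0,-0.061,0,-0.281,-0.4225,-0.1,-0.061,0,-0.281,-0.4225,-0.2,-0.061,0,-0.281,-0.4225,-0.28,-0.061,0,-0.281,-0.4225,-0.345,-0.061,0,-0.281,-0.4225,-0.345,-0.061,0,-0.281,-0.4225,-0.345,-0.061,1,-0.281,-0.4225,-0.345,-0.061,1,-0.281,-0.4225,-0.345,-0.061,1,-0.281,-0.4225,-0.345,-0.061,1,-0.281,-0.4225,-0.345,-0.061,1,-0.281,-0.4225,-0.345,-0.061]
}}

```text
time_s: 37.75
ee_pos: [0.4319, -0.0807, 0.2517]
eef_rot: [-3.142, 0.0, 1.467]
force: [-2.5, -1.7, 2.4]
grip_width: 0.0239
```

Emit:
{"api": "arm_command", "payload": {
  "plan": [1,0,0,0.1,0.05,1,0,0,0.2,0.05,1,0,0,0.3,0.05,1,0,0,0.3,0.05,1,0,0,0.3,0.05,1,0,0,0.3,0.05,1,0,0,0.3,0.05]
}}

```text
time_s: 38.45
ee_pos: [0.4318, -0.0806, 0.37]
eef_rot: [-3.139, -0.001, 1.571]
force: [0.6, 0.1, -5.4]
grip_width: 0.0238
```

```bash
python3 samp.py 12
```

```text
[[38.45  -0.014  0.02   0.006  0.595  0.066 -5.376  0.432]
 [38.5   -0.12   0.035 -0.008 -0.173  0.509 -5.474  0.432]
 [38.55  -0.082  0.061  0.008 -0.643  0.115 -6.018  0.432]
 [38.6   -0.073  0.036  0.048 -0.374 -0.179 -5.586  0.432]
 [38.65  -0.065 -0.013  0.003  0.017 -0.767 -5.846  0.432]
 [38.7   -0.105 -0.018  0.028 -0.339  0.622 -4.905  0.432]
 [38.75  -0.077  0.04   0.028  0.247  0.358 -4.736  0.432]
 [38.8   -0.09   0.042 -0.003  0.008 -0.411 -6.026  0.432]
 [38.85  -0.067 -0.025 -0.005  0.297  0.662 -5.539  0.432]
 [38.9   -0.084  0.046 -0.001  0.638  0.402 -5.401  0.432]
 [38.95  -0.1    0.047 -0.034 -0.377  0.294 -6.003  0.432]
 [39.    -0.037 -0.006 -0.048 -0.275 -0.817 -6.299  0.432]]
mean last [38.875 -0.076  0.024 -0.01   0.089  0.081 -5.667  0.432] std [0.085 0.02  0.029 0.025 0.348 0.518 0.516 0.   ]
```

Emit:
{"api": "arm_command", "payload": {
  "plan": [1,0.25,0,0,0,1,0.25,0,0,0]
}}

```text
time_s: 39.25
ee_pos: [0.5329, -0.0806, 0.3722]
eef_rot: [3.14, 0.0, 1.571]
force: [0.7, -0.4, -4.4]
grip_width: 0.024
```

```bash
python3 samp.py 16
```

```text
[[39.25  -0.138 -0.061  0.002  0.672 -0.393 -4.382  0.533]
 [39.3    0.117  0.08  -0.025 -1.35   1.111 -4.457  0.539]
 [39.35  -0.095  0.183  0.009 -0.265 -0.353 -6.462  0.536]
 [39.4   -0.077  0.591  0.062 -2.626  0.124 -3.346  0.534]
 [39.45  -0.094  0.144 -0.011 -1.061  0.252 -6.132  0.532]
 [39.5   -0.027  0.159  0.056 -0.994  0.242 -5.697  0.532]
 [39.55  -0.06   0.125  0.021 -0.62  -0.584 -5.762  0.531]
 [39.6   -0.065  0.094  0.037 -0.495 -0.145 -5.381  0.531]
 [39.65  -0.104  0.117 -0.001 -0.956  0.273 -5.444  0.531]
 [39.7   -0.065  0.18  -0.033  0.429  0.296 -5.889  0.531]
 [39.75  -0.1    0.153  0.03  -0.436  1.163 -5.473  0.531]
 [39.8   -0.021  0.087 -0.062  0.457  0.223 -5.594  0.531]
 [39.85  -0.054  0.089  0.015 -0.9   -0.017 -5.813  0.532]
 [39.9   -0.1    0.064  0.018  0.406  0.672 -4.924  0.532]
 [39.95  -0.114  0.14   0.008  0.605 -0.069 -4.997  0.532]
 [40.    -0.083  0.108  0.028 -0.159 -0.5   -4.545  0.532]]
mean last [39.825 -0.08   0.117  0.    -0.069  0.255 -5.335  0.531] std [0.115 0.029 0.036 0.03  0.594 0.468 0.439 0.   ]
```

Emit:
{"api": "arm_command", "payload": {
  "plan": [1,-0.25,0,0,0,1,-0.25,0,0,0]
}}

```text
time_s: 40.25
ee_pos: [0.4309, -0.0805, 0.3707]
eef_rot: [-3.14, -0.0, 1.572]
force: [0.1, -0.9, -4.1]
grip_width: 0.024
```

```bash
python3 samp.py 16
```

```text
[[ 40.25   -0.107   0.122  -0.016   0.083  -0.885  -4.107   0.431]
 [ 40.3    -0.106  -0.131  -0.033   1.743  -0.243  -3.387   0.424]
 [ 40.35   -0.071  -0.049  -0.075   0.676  -1.018  -6.289   0.428]
 [ 40.4    -0.073   2.705   0.009 -10.747  -0.048  -4.74    0.43 ]
 [ 40.45   -0.045  -0.029  -0.066   0.331   0.332  -5.332   0.431]
 [ 40.5    -0.062  -0.028  -0.008   0.802  -0.162  -4.188   0.432]
 [ 40.55   -0.098  -0.02   -0.011   1.011   0.033  -5.495   0.433]
 [ 40.6    -0.091   0.036   0.051   0.092  -0.517  -6.165   0.433]
 [ 40.65   -0.066   0.01   -0.008  -0.285  -0.519  -5.165   0.433]
 [ 40.7    -0.138   0.009  -0.021  -0.392   0.9    -5.96    0.433]
 [ 40.75   -0.124   0.016  -0.025  -0.177  -0.296  -5.484   0.433]
 [ 40.8    -0.071  -0.01   -0.057  -0.103   0.677  -5.691   0.432]
 [ 40.85   -0.095   0.018  -0.021  -0.118  -0.197  -5.64    0.432]
 [ 40.9    -0.056  -0.03    0.038  -0.059  -0.595  -6.218   0.432]
 [ 40.95   -0.092  -0.011   0.034   0.611   0.1    -5.881   0.432]
 [ 41.     -0.062  -0.002  -0.008  -0.179  -0.286  -5.764   0.432]]
mean last [40.825 -0.088 -0.    -0.008 -0.088 -0.027 -5.725  0.432] std [0.115 0.028 0.015 0.029 0.282 0.513 0.297 0.   ]
```

Emit:
{"api": "arm_command", "payload": {
  "plan": [1,0,0.8,0.05,-0.011,1,0,0.8,0.05,-0.011,1,0,0.8,0.05,-0.011,1,0,0.8,0.05,-0.011,1,0,0.8,0.05,-0.011,1,0,0.8,0.05,-0.011,1,0,0.8,0.05,-0.011,1,0,0.8,0.05,-0.011]
}}

```text
time_s: 41.85
ee_pos: [0.4316, 0.2419, 0.3915]
eef_rot: [-3.142, -0.0, 1.552]
force: [-0.2, -0.9, -6.2]
grip_width: 0.0238
```

Emit:
{"api": "arm_command", "payload": {
  "plan": [1,0.272,0.335,0,0,1,0.272,0.335,0,0,1,0.272,0.335,0,0,1,0.272,0.335,0,0,1,0.272,0.335,0,0,1,0.272,0.335,-0.1,0,1,0.272,0.335,-0.2,0,1,0.272,0.335,-0.27,0,1,0.272,0.335,-0.31,0,1,0.272,0.335,-0.33,0,1,0.272,0.335,-0.336,0,1,0.272,0.335,-0.336,0,1,0.272,0.335,-0.336,0]
}}

```text
time_s: 43.15
ee_pos: [0.5409, 0.3735, 0.2587]
eef_rot: [3.14, -0.001, 1.548]
force: [-0.2, -0.4, -5.7]
grip_width: 0.0234
```

Emit:
{"api": "arm_command", "payload": {
  "plan": [1,0,0,-0.0025,0,1,0,0,-0.0025,0,0,0,0,-0.0025,0,0,0,0,-0.0025,0,0,0,0,-0.0025,0,0,0,0,-0.0025,0]
}}

```text
time_s: 43.75
ee_pos: [0.5408, 0.3734, 0.2566]
eef_rot: [3.141, -0.0, 1.548]
force: [-0.1, -0.5, -0.2]
grip_width: 0.0467
```

Emit:
{"api": "arm_command", "payload": {
  "plan": [0,0,0,0.1,0,0,0,0,0.2,0,0,0,0,0.4,0,0,-0.2,-0.7,0.4,0,0,-0.2,-0.7,0.4,0,0,-0.2,-0.7,0.4,0,0,-0.2,-0.7,0.4,0,0,-0.2,-0.7,0.4,0,0,-0.2,-0.7,0.4,0,0,-0.2,-0.7,0.4,0,0,-0.2,-0.7,0.4,0]
}}

```text
time_s: 44.85
ee_pos: [0.4607, 0.093, 0.4168]
eef_rot: [3.14, -0.0, 1.546]
force: [0.0, 0.4, -0.2]
grip_width: 0.0467
```

```bash
python3 m4.py h4
```

```text
z 0.018 [ 6.432e-01 -1.000e-04  5.030e-02] 0.872 2 at 160 257
z 0.018 [ 0.645  -0.0727  0.0281] 0.939 2 at 158 282
z 0.018 [0.6413 0.0723 0.0393] 0.822 2 at 161 232
z 0.005 [ 0.5412  0.3729 -0.027 ] 0.951 2 at 199 128
45.05 [0.46096178 0.09436386 0.41595357] [-3.14110290e+00  8.79805357e-07  1.54960255e+00]
```

View pics/h4.png

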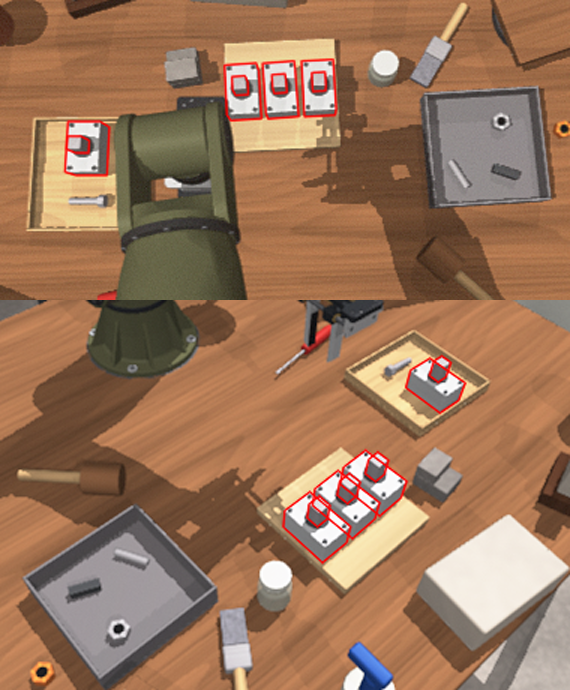

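```bash
python3 -c "
from station import job,sensors
print(job.hand_in(), sensors.get_obs()['time_s'])"
```

```text
the job is handed in; nothing more can be done
the job is handed in; nothing more can be done
```

I shook all four housings and sorted them, laid the bolt in the repair tray, and handed the job in at about 45 s. The hand-in gave no verdict.

- **Rattling:** one housing, the one first seen at (0.434, −0.069). A few tenths of a second after the stop, it gave a knock of about 2.7 N m. Its resting moment also shifted between about 0.12 and 0.00 N m depending on the shake direction. It now stands in the tray at about (0.541, 0.373).
- **Silent:** the other three showed no knock and no shift in resting moment. They stand on the board about 72 mm apart. Two weigh about 275 g and 315 g, less than the lightest housing plus a ball if the stated 220 to 700 g is without the ball. The third, about 420 g, could have held a ball by weight, so I gave it several more shakes and it stayed silent. It had larger sideways jerks than the others, which I put down to the arm's motion.
- **Bolt:** it lies flat on the tray floor, clear of the housing. The pin, wedge and nut were left in the bin.
- **Knocked housing:** the rattling housing was shifted about 1 cm before I reached it, so I measured it again before gripping.

In the last pictures, from both cameras, the fitted outlines show all four housings upright and well inside their limits. The bystanders looked unmoved, and the gripper was clear of everything. One board housing fitted less well (0.82 overlap against 0.87 to 0.95 for the others). I put that down to its neighbour partly hiding it, and its position agreed with where I had placed it.

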